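Check a board's edge with a straightedge

TASK

To check whether the serving board's edge is still true, take the wooden straightedge out of its rack, put it down flat on the worktop with its grip rib on top and let go of it. Then pick it up again and lay it, rib still on top, flat on the worktop and flush against the long edge of the serving board that faces the robot, the straightedge centred on that edge. Leave the dish of greens standing where it is on the board.

Things in the scene. Friction and masses are not known exactly. Their poses are not given: they have to be found in the camera images.
- straightedge: wooden straightedge, 110 g: flat blade 190 x 60 x 10 mm with a darker grip rib (110 long, 16 wide, 20 mm proud) along the middle of one face. Origin: blade's centre. x: along its length; y: out of the face with the rib (rib from y = 5 to 25 mm); z: across the 60 mm width. Starts on a long edge in the rack, z up, rib towards the robot
- rack: wooden rack, fixed to the worktop: base 190 x 80 x 10 mm with four 10 mm dowels that rise 35 mm above the base, in two pairs 77 mm either side of the middle; a 13 mm slot between the dowels of a pair holds the straightedge. Origin: centre of the underside; x: along the slot; z up
- board: dark thin wooden serving board, 226 x 181 x 8 mm, lying fixed on the worktop. Origin: centre of the underside; x: along its 226 mm length; y: towards the long edge that faces the robot; z up
- board_edge (a point): middle of the long edge of the board that faces the robot, at half the board's thickness (y = 90.5 mm from the board's centre); axes as the board's
- dish: white square dish of greens, 95 x 87 x 46 mm, standing loose on the far part of the board. Origin: centre of its underside; z up

How it is judged:
By the outcome, as a careful person would: the job done as asked, in the order asked, and still so for the second after the job is handed in, with the robot touching nothing.
It also fails if it takes over 58 s, if anything falls off the work surface, if the arm or the gripper's body presses on something with over 40 N, if the wrist force passes 120 N, or if a joint passes its speed limit or range.

ROBOT

A 6-joint arm with a two-finger parallel gripper is mounted at the origin on a cart in front of the work surface, level with it; the furniture and walls round the work are solid. World frame = base frame: x ahead of the robot, y to its left, z up, the work surface at z = 0. Lengths are in m, angles in rad, forces in N, time in s.
With the tool pointing down it reaches from about 0.35 to 0.975 m from the base axis. Payload 4.9 kg.
Tool frame: the origin (TCP) lies at the very end of the fingers, on their centre line; the grasp point (between the pads) lies ctrl.hold_point_z behind it (ctrl.hold_point_z is the distance from the TCP to the grasp point, in m); z points along the fingers, y is the line along which they close (so a half turn about z gives the same grasp; the last joint's range is limited). The gripper opens to 85 mm and grips with 20 to 120 N. Pads are 22 mm wide; open, the fingers measure 114 mm over their backs; the gripper's body (76 mm by 85 mm) begins 54 mm behind the grasp point. The pads swing forward as they close: fully open they stand 13 mm farther back than shut.
Start: joints at [-1.278, 0.053, 1.613, -0, 1.476, -0.119], TCP at [0.25, -0.573, 0.231] pointing down, gripper open.
Joint ranges: [-3.01, 3.01], [-1.01, 2.22], [0.06, 2.58], [-1.02, 4.17], [0.09, 2.62], [-3.14, 3.14]. Speed limits (rad/s): [2.57, 2.57, 3.14, 3.14, 3.14, 3.14].

INTERFACE

Orientations are given as a rotation vector (axis times angle).
In Python, from station import ctrl gives the robot as it stands. The module is installed in compiled form; this text tells all that it offers.
- The arm moves only by the tool jog_arm, never from a script. Its argument "deltas" is a list of rows, each a list of 3 entries, a list of its own where there are three numbers: the closure, from -1 (fully open) to 1 (shut), then the shift along the world's x, y, z scaled (see below), then the turn, a rotation vector about the world's x, y, z scaled (see below). A call has 1 to 12 rows; each row is the pose to reach, as a shift and turn from the pose commanded when the call began, turning the shorter way round; what a row does not reach only later rows make up. The controller multiplies each number of a shift by 0.4 m and each number of a turn by 180 degrees. A row lasts 1/12 s, in which the tool goes at most 41.7 mm and 7.16 degrees, less where a joint would pass 70% of its speed; a pose out of reach is approached as far as the arm can. A call with a number of a shift or a turn outside -1 to 1 is refused whole. A call with a gripper value outside its range is refused whole. The fingers move at their own pace and stop on an object; "squeeze" is the grip in N (left out, the last holds). Time passes only in rows, so rows that repeat a pose let the fingers close. It gives the time, the measured TCP pose, the force, the opening and the grip force at its end, in the units of the state.
- ctrl.get_obs(): the state, without advancing time (a new reading comes with each control period).
- ctrl.get_image(name): name is "side" or "top"; returns the picture (480x640x3 uint8, red, green, blue); there is no depth.
- ctrl.get_calibration(name): a dict with "K" (3x3 intrinsics, pixels), "extrinsics" (4x4, takes a point from world to camera coordinates). Camera axes: x right, y down, z forward; pixel columns grow to the right and rows downward; lengths in m; the calibration is good to about 2 mm. A picture is of the moment at which its call begins. get_calibration takes no time and is no camera call.
- ctrl.finish_job(): hands the job in; it is judged then, once.
The state is a dict: "t": time; "q": joint angles; "dq": joint speeds; "effort": joint torques, N m; "tool_pos": TCP position; "tool_rot": TCP orientation; "contact_force": force on the tool from outside, world axes, zero at the start; "wrist_torque": the same for the moment, N m; "opening": finger opening in m; "grip_force": force on a finger pad.
Only numpy, scipy, OpenCV 4.12 (cv2) and the standard library are available. Lean on these libraries where they do the work, as an engineer would, in place of code of your own. Each camera call takes 0.05 s, during which the arm holds its last target. There are 200 camera calls.

## Working session

There is one attempt and no reset: what is moved stays moved. The work goes in short steps, Python scripts to look and compute and a tool call to move; the robot and the scene stay as the last step left them, time stands still between calls to the robot, and variables do not carry over. Pictures are saved under pics/ and viewed, at most 10 in all, crops included, and the job is handed in when it is done.

Besides the shell and the picture viewer there is one more tool, called after "Emit:" in YAML: its name, and indented under it one key for each argument. jog_arm: Moves the arm, as the interface text tells. Its arguments: {"type":"object","properties":{"deltas":{"type":"array","items":{"type":"array"}},"squeeze":{"type":"number"}},"required":["deltas"]}

```bash
mkdir -p pics
python3 - <<'E'
from station import ctrl
import cv2
print(ctrl.get_obs()); print(ctrl.hold_point_z)
for n in("side","top"):
    cv2.imwrite(f"pics/{n}0.png",ctrl.get_image(n)[:,:,::-1]); print(n,ctrl.get_calibration(n))
E
```

```text
{'t': 0.0, 'q': array([-1.27802794e+00,  5.33646735e-02,  1.61431291e+00,  2.08495247e-05,
        1.47600406e+00, -1.18989092e-01]), 'dq': array([ 0.00026737, -0.00054894, -0.00105692, -0.00060674,  0.0001861 ,
       -0.00019982]), 'effort': array([-8.26637206e-04, -3.93675971e+01, -3.70178890e+01, -1.89704037e-04,
        6.92932677e-03,  3.01460030e-07]), 'tool_pos': array([ 0.24996621, -0.57214743,  0.23004688]), 'tool_rot': array([-3.07320934e+00, -6.41798804e-01,  2.52115733e-04]), 'contact_force': array([ 0.17413231, -0.6737057 ,  0.2056568 ]), 'wrist_torque': array([ 0.0265185 ,  0.02490682, -0.00940154]), 'grip_force': 0.0, 'opening': 0.0858055693069539}
0.0187
side {'K': array([[617.29491311,   0.        , 310.11950934],
       [  0.        , 617.29491311, 232.39936909],
       [  0.        ,   0.        ,   1.        ]]), 'extrinsics': array([[ 0.93067765, -0.36569844,  0.01018666, -0.49201202],
       [-0.22476726, -0.59354339, -0.77277806,  0.22350984],
       [ 0.28864996,  0.71691764, -0.6345946 ,  0.67338112],
       [ 0.        ,  0.        ,  0.        ,  1.        ]])}
top {'K': array([[486.73550944,   0.        , 324.69058804],
       [  0.        , 486.73550944, 230.18834019],
       [  0.        ,   0.        ,   1.        ]]), 'extrinsics': array([[ 0.01086759, -0.99994039, -0.00105261,  0.0595389 ],
       [-0.99386757, -0.01068573, -0.1100594 ,  0.59259387],
       [ 0.11004159,  0.00224223, -0.99392445,  0.85941983],
       [ 0.        ,  0.        ,  0.        ,  1.        ]])}
```

View pics/side0.png

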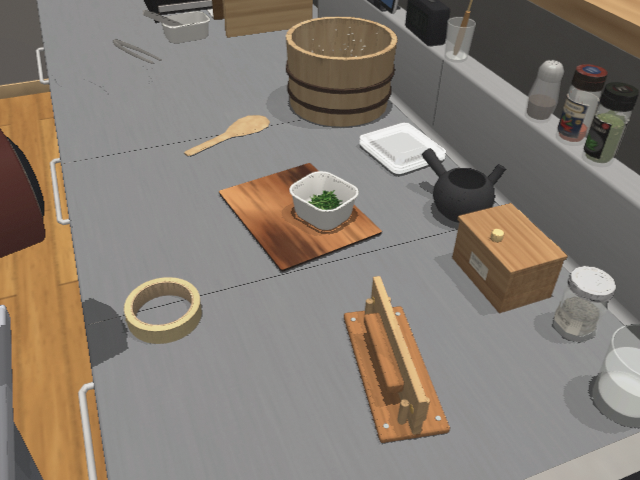

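View pics/top0.png

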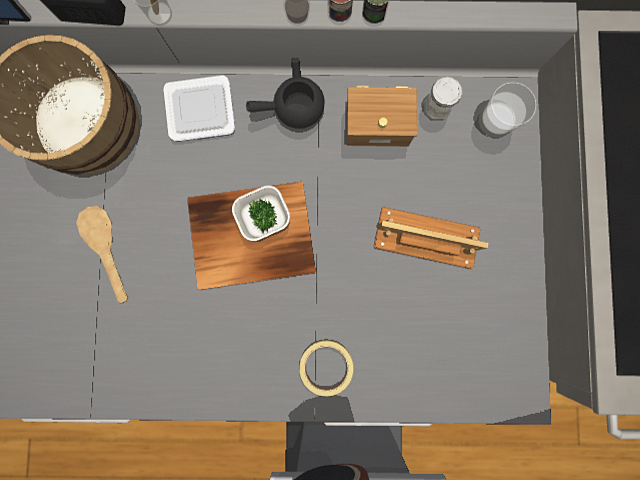

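The side picture shows the rack at about (395,370), with the straightedge upright in it and its rib on the left side, and the board at about (300,215). In the top picture the board is at about (251,236) and the rack at about (428,238). Next I'll enlarge both.

Run:
```python
import cv2,numpy as np
t=cv2.imread("pics/top0.png");s=cv2.imread("pics/side0.png")
def c(im,x,y,w,h,f): return cv2.resize(im[y:y+h,x:x+w],None,fx=f,fy=f,interpolation=cv2.INTER_CUBIC)
cv2.imwrite("pics/c1.png",np.vstack([c(t,360,195,140,80,5),c(t,180,220,140,40,5)*0+0][:1]))
cv2.imwrite("pics/c2.png",c(s,330,270,130,180,3.3))
cv2.imwrite("pics/c3.png",np.hstack([c(t,180,175,145,125,2.7),c(s,210,155,180,120,2.2)[:338,:] if 0 else cv2.copyMakeBorder(c(s,210,155,180,120,2.2),0,73+0,0,0,cv2.BORDER_CONSTANT)[:int(round(125*2.7))]]) if 0 else c(t,180,175,145,125,5))
```

```text
(no output)
```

View pics/c1.png

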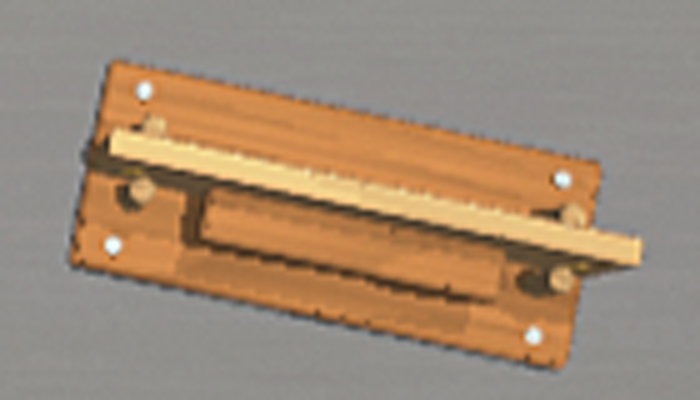

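View pics/c2.png

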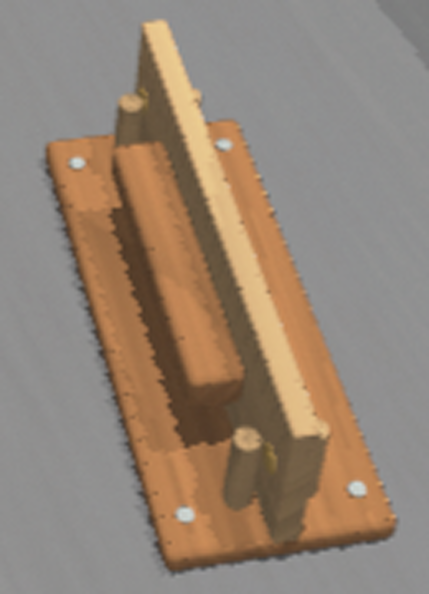

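View pics/c3.png

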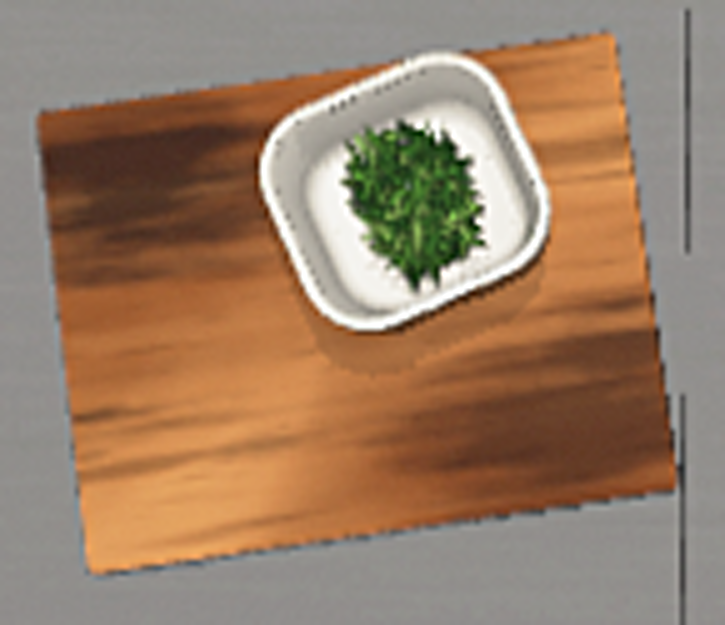

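The crops show the blade's top-face corners at top (110,128), (108,152), (643,238) and (640,265), and at side (143,22), (163,20), (297,437) and (328,432), all in crop coordinates. The board corners in its crop are (38,112), (615,33), (677,490) and (92,575).

```bash
cat > h.py <<'E'
from station import ctrl
import numpy as np,cv2
C={n:ctrl.get_calibration(n) for n in("side","top")}
P={n:C[n]["K"]@C[n]["extrinsics"][:3] for n in C}
def un(p,x,y,f): return (np.array(p,float)+.5)/f-.5+[x,y]
def tri(a,b):
    X=cv2.triangulatePoints(P["top"],P["side"],np.array(a,float).T,np.array(b,float).T); return (X[:3]/X[3]).T
def plane(n,p,z):
    H=np.c_[P[n][:,:2],P[n][:,2]*z+P[n][:,3]]
    q=np.linalg.solve(H,np.c_[np.array(p,float),np.ones(len(p))].T); return (q[:2]/q[2]).T
def proj(n,X):
    q=P[n]@np.c_[X,np.ones(len(X))].T; return (q[:2]/q[2]).T
E
python3 - <<'E'
from h import *
np.set_printoptions(precision=4,suppress=True)
a=un([(110,128),(108,152),(643,238),(640,265)],360,195,5);b=un([(163,20),(143,22),(328,432),(297,437)],330,270,3.3)
T=tri(a,b);print("blade",T)
print("plane70 top",plane("top",a,.07)); print("side",plane("side",b,.07))
f=T[2:].mean(0)-T[:2].mean(0);print(T.mean(0),np.linalg.norm(f),np.degrees(np.arctan2(f[1],f[0])))
# rack base corners z=.01
r=plane("top",un([(110,62),(600,163),(565,368),(72,265)],360,195,5),.01);print("rack",r,r.mean(0))
rs=plane("side",un([(240,122),(397,523),(168,566),(48,146)],330,270,3.3),.01);print("rack side",rs,rs.mean(0))
tb=un([(38,112),(615,33),(677,490),(92,575)],180,175,5)
bt=plane("top",tb,.008);sb=[(312,164),(380,231),(287,265),(220,195)];bs=plane("side",sb,.008)
print("board",bt,bt.mean(0));print(bs,bs.mean(0)); print(tri(tb,sb))
for q in(bt,bs):
    e=q[2]-q[3];w=q[2]-q[1];print(np.linalg.norm(e),np.degrees(np.arctan2(e[1],e[0])),np.linalg.norm(w),"edge mid",(q[2]+q[3])/2)
print("dowel tops",plane("top",un([(153,123),(143,187),(573,212),(562,277)],360,195,5),.045))
E
```

```text
blade [[ 0.6075 -0.0346  0.0681]
 [ 0.5991 -0.0338  0.0692]
 [ 0.5713 -0.2216  0.069 ]
 [ 0.5614 -0.22    0.0694]]
plane70 top [[ 0.6066 -0.0341]
 [ 0.598  -0.0334]
 [ 0.5697 -0.2206]
 [ 0.5602 -0.2193]]
side [[ 0.6069 -0.0364]
 [ 0.5993 -0.0347]
 [ 0.5719 -0.2224]
 [ 0.5619 -0.2205]]
[ 0.5848 -0.1275  0.069 ] 0.1902156069560562 -101.18849370746088
rack [[ 0.6397 -0.0411]
 [ 0.6032 -0.2253]
 [ 0.5261 -0.2104]
 [ 0.5626 -0.0267]] [ 0.5829 -0.1258]
rack side [[ 0.6422 -0.0457]
 [ 0.6042 -0.2276]
 [ 0.5258 -0.2145]
 [ 0.5647 -0.0301]] [ 0.5842 -0.1295]
board [[0.6553 0.3278]
 [0.6881 0.1091]
 [0.5148 0.0832]
 [0.481  0.3004]] [0.5848 0.2051]
[[0.6579 0.3201]
 [0.6867 0.1097]
 [0.5275 0.0878]
 [0.4824 0.2869]] [0.5886 0.2011]
[[ 0.6592  0.3284  0.0024]
 [ 0.6872  0.1094  0.0082]
 [ 0.5209  0.081   0.0157]
 [ 0.4837  0.3025 -0.0029]]
0.2197620534334119 -81.13768260004277 0.17519837560101714 edge mid [0.4979 0.1918]
0.20418368264416337 -77.22772432827077 0.1606563157989899 edge mid [0.5049 0.1873]
dowel tops [[ 0.6119 -0.0526]
 [ 0.5885 -0.0489]
 [ 0.5811 -0.204 ]
 [ 0.5576 -0.1995]]
```

Emit:
jog_arm:
  deltas:
    - [-1,[0.75,1.0,0],[0,0,0.307]]
    - [-1,[0.75,1.0,0],[0,0,0.307]]
    - [-1,[0.75,1.0,0],[0,0,0.307]]
    - [-1,[0.75,1.0,0],[0,0,0.307]]
    - [-1,[0.75,1.0,0],[0,0,0.307]]
    - [-1,[0.75,1.0,0],[0,0,0.307]]
    - [-1,[0.75,1.0,0],[0,0,0.307]]
    - [-1,[0.75,1.0,0],[0,0,0.307]]
    - [-1,[0.75,1.0,0],[0,0,0.307]]
    - [-1,[0.75,1.0,0],[0,0,0.307]]
    - [-1,[0.75,1.0,0],[0,0,0.307]]
    - [-1,[0.75,1.0,0],[0,0,0.307]]
  squeeze: 40

```text
t: 1.1
tool_pos: [0.5508, -0.1707, 0.2309]
tool_rot: [-2.426, -1.995, 0.0]
contact_force: [-0.1, -1.0, -0.4]
opening: 0.0852
grip_force: 0.0
```

Run:
```python
import cv2,numpy as np
s=cv2.imread("pics/side0.png")
cv2.imwrite("pics/c4.png",cv2.resize(s[155:275,210:390],None,fx=4.4,fy=4.4,interpolation=cv2.INTER_CUBIC))
```

```text
(no output)
```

View pics/c4.png

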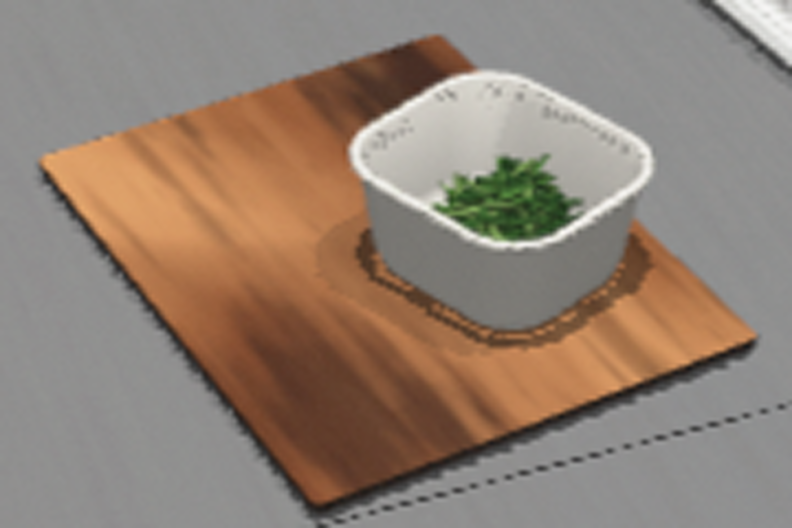

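The board's near-edge corners in this crop are (40,160) and (316,507), with a dark side face below them.

Emit:
jog_arm:
  deltas:
    - [-1,[0.087,0.113,0],[0,0,0]]
    - [-1,[0.087,0.113,0],[0,0,0]]
    - [-1,[0.087,0.113,-0.2],[0,0,0]]
    - [-1,[0.087,0.113,-0.3],[0,0,0]]
    - [-1,[0.087,0.113,-0.4],[0,0,0]]
    - [-1,[0.087,0.113,-0.45],[0,0,0]]
    - [-1,[0.087,0.113,-0.45],[0,0,0]]
    - [1,[0.087,0.113,-0.45],[0,0,0]]
    - [1,[0.087,0.113,-0.45],[0,0,0]]
    - [1,[0.087,0.113,-0.45],[0,0,0]]
    - [1,[0.087,0.113,-0.45],[0,0,0]]
    - [1,[0.087,0.113,-0.45],[0,0,0]]

```text
t: 2.1
tool_pos: [0.587, -0.1284, 0.0546]
tool_rot: [2.423, 1.992, 0.004]
contact_force: [-0.6, -0.7, -0.0]
opening: 0.0253
grip_force: 0.0
```

Run:
```python
from h import *
np.set_printoptions(precision=4,suppress=True)
sb=un([(440,35),(757,338),(316,507),(40,160)],210,155,4.4);tb=un([(38,112),(615,33),(677,490),(92,575)],180,175,5)
print(tri(tb,sb))
for z in(0,.008):
  for q in(plane("side",sb,z),plane("top",tb,z)):
    e=q[2]-q[3];w=q[2]-q[1];print(z,np.linalg.norm(e),np.degrees(np.arctan2(e[1],e[0])),np.linalg.norm(w),"edge mid",(q[2]+q[3])/2,q.mean(0))
print("ring",plane("top",[(326,340),(326,396),(299,368),(354,368)],.03))
```

```text
[[0.6561 0.328  0.0065]
 [0.6888 0.109  0.0071]
 [0.5163 0.0828 0.0065]
 [0.4826 0.3002 0.0072]]
0 0.22313465070158708 -81.28278291983857 0.17630129941923997 edge mid [0.5025 0.1995] [0.5897 0.2132]
0 0.22169088717045343 -81.13768260004274 0.17673607754843956 edge mid [0.4979 0.1929] [0.5856 0.2063]
0.008 0.2201843999543337 -81.28278291983857 0.17397027176971142 edge mid [0.5    0.1898] [0.5861 0.2034]
0.008 0.2197620534334119 -81.13768260004277 0.17519837560101714 edge mid [0.4979 0.1918] [0.5848 0.2051]
ring [[0.3941 0.0614]
 [0.2967 0.0604]
 [0.3445 0.1091]
 [0.3456 0.011 ]]
```

Emit:
jog_arm:
  deltas:
    - [1,[0,0,0],[0,0,0]]
    - [1,[0,0,0],[0,0,0]]
    - [1,[0,0,0],[0,0,0]]
    - [1,[0,0,0],[0,0,0]]
    - [1,[0,0,0],[0,0,0]]
    - [1,[0,0,0],[0,0,0]]

```text
t: 2.6
tool_pos: [0.5861, -0.128, 0.0535]
tool_rot: [2.425, 1.994, 0.002]
contact_force: [-1.5, 0.4, 6.0]
opening: 0.0091
grip_force: 40.3
```

Emit:
jog_arm:
  deltas:
    - [1,[0,0,0.03],[0,0,0]]
    - [1,[0,0,0.08],[0,0,0]]
    - [1,[0,0,0.15],[0,0,0]]
    - [1,[0,0,0.22],[0,0,0]]
    - [1,[0,0,0.3],[0,0,0]]
    - [1,[0,0,0.38],[0,0,0]]
    - [1,[0,0,0.43],[0,0,0]]
    - [1,[0,0,0.45],[0,0,0]]
    - [1,[0,0,0.45],[0,0,0]]

```text
t: 3.35
tool_pos: [0.5861, -0.1279, 0.2346]
tool_rot: [2.423, 1.992, 0.004]
contact_force: [0.4, -0.5, -0.4]
opening: 0.0091
grip_force: 39.5
```

Run:
```python
from h import *
cv2.imwrite("pics/s1.png",ctrl.get_image("side")[:,:,::-1]);o=ctrl.get_obs();print(o["q"],o["tool_pos"])
```

```text
[-3.38893996e-01 -9.98615575e-03  1.67554201e+00  1.91107402e-05
  1.47471103e+00 -1.44399905e-01] [ 0.58509295 -0.12756072  0.23190094]
```

View pics/s1.png

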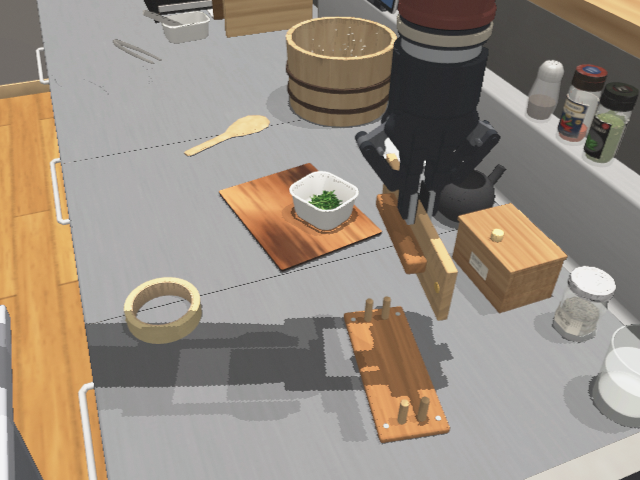

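The straightedge is held level, with its rib towards the robot and clear of the rack at (410,235). Next I'll work out the tilting turn.

Run:
```python
from scipy.spatial.transform import Rotation as R
for t in(28,55): print((R.from_euler('y',t,degrees=True)*R.from_euler('z',11.1,degrees=True)).as_rotvec()/3.14159265)
```

```text
[0.01506763 0.15506483 0.06043296]
[0.02959493 0.30456899 0.05685133]
```

Emit:
jog_arm:
  deltas:
    - [1,[-0.1,0.08,0],[0.005,0.05,0.02]]
    - [1,[-0.2,0.16,0],[0.01,0.1,0.04]]
    - [1,[-0.3,0.24,0],[0.015,0.155,0.06]]
    - [1,[-0.312,0.244,0],[0.02,0.19,0.06]]
    - [1,[-0.312,0.244,0],[0.023,0.23,0.059]]
    - [1,[-0.312,0.244,0],[0.027,0.27,0.058]]
    - [1,[-0.312,0.244,0],[0.0296,0.3046,0.0569]]
    - [1,[-0.312,0.244,-0.05],[0.0296,0.3046,0.0569]]
    - [1,[-0.312,0.244,-0.13],[0.0296,0.3046,0.0569]]
    - [1,[-0.312,0.244,-0.2],[0.0296,0.3046,0.0569]]
    - [1,[-0.312,0.244,-0.25],[0.0296,0.3046,0.0569]]
    - [1,[-0.312,0.244,-0.25],[0.0296,0.3046,0.0569]]

```text
t: 4.4
tool_pos: [0.4559, -0.0293, 0.1247]
tool_rot: [-1.634, -1.635, 0.862]
contact_force: [0.2, 0.1, -2.1]
opening: 0.0092
grip_force: 39.8
```

Run:
```python
from h import *
from scipy.spatial.transform import Rotation as R
cv2.imwrite("pics/s2.png",ctrl.get_image("side")[:,:,::-1]);o=ctrl.get_obs();print(o["q"],o["tool_pos"],R.from_rotvec(o["tool_rot"]).as_matrix(),o["t"])
```

```text
[-0.15116898  0.41251306  1.59163633 -0.14322425  2.09719609 -0.15898677] [ 0.45717507 -0.02947755  0.12756149] [[ 2.43208631e-04  5.65688347e-01 -8.24619085e-01]
 [ 9.99999446e-01  7.06594445e-04  7.79657846e-04]
 [ 1.02371462e-03 -8.24618818e-01 -5.65687862e-01]] 4.45
```

View pics/s2.png

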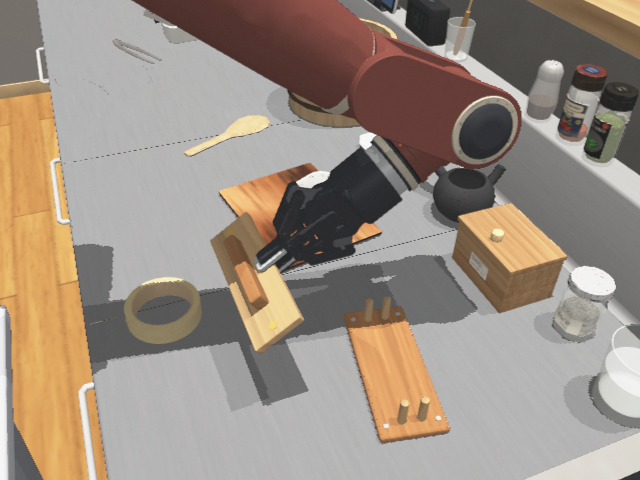

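The blade is held tilted with its rib facing up, and the space below it is clear, so I'll lower it.

Emit:
jog_arm:
  deltas:
    - [1,[0,0,-0.07],[0,0,0]]
    - [1,[0,0,-0.14],[0,0,0]]
    - [1,[0,0,-0.19],[0,0,0]]
    - [1,[0,0,-0.22],[0,0,0]]
    - [1,[0,0,-0.24],[0,0,0]]
    - [1,[0,0,-0.25],[0,0,0]]
    - [1,[0,0,-0.25],[0,0,0]]
    - [1,[0,0,-0.25],[0,0,0]]

```text
t: 5.12
tool_pos: [0.4609, -0.0301, 0.0324]
tool_rot: [-1.645, -1.644, 0.855]
contact_force: [0.2, 0.4, -1.1]
opening: 0.009
grip_force: 39.8
```

Emit:
jog_arm:
  deltas:
    - [1,[0,0,-0.006],[0,0,0]]
    - [1,[0,0,-0.006],[0,0,0]]
    - [0.62,[0,0,-0.006],[0,0,0]]
    - [0.62,[0,0,-0.006],[0,0,0]]
    - [0.62,[0,0,-0.006],[0,0,0]]
    - [0.62,[0,0,-0.006],[0,0,0]]
    - [0.62,[0.03,0,0.012],[0,0,0]]
    - [0.62,[0.06,0,0.035],[0,0,0]]
    - [0.62,[0.11,0,0.07],[0,0,0]]
    - [0.62,[0.18,0,0.12],[0,0,0]]
    - [0.62,[0.25,0,0.17],[0,0,0]]
    - [0.62,[0.25,0,0.17],[0,0,0]]

```text
t: 6.12
tool_pos: [0.5656, -0.0304, 0.1039]
tool_rot: [-1.652, -1.649, 0.85]
contact_force: [1.5, -0.3, 1.3]
opening: 0.016
grip_force: 0.0
```

Run:
```python
from h import *
a=ctrl.get_image("top")[:,:,::-1];b=ctrl.get_image("side")[:,:,::-1]
cv2.imwrite("pics/t3.png",a);cv2.imwrite("pics/s3.png",b);cv2.imwrite("pics/m3.png",np.hstack([cv2.resize(a[180:420,220:480],(390,360)),cv2.resize(b[180:450,100:400],(400,360))]))
o=ctrl.get_obs();print(o["tool_pos"],o["opening"],o["contact_force"])
```

```text
[ 0.56123389 -0.03004748  0.10000396] 0.01603292371184799 [-0.55384295 -0.20325832 -1.20053098]
```

View pics/m3.png

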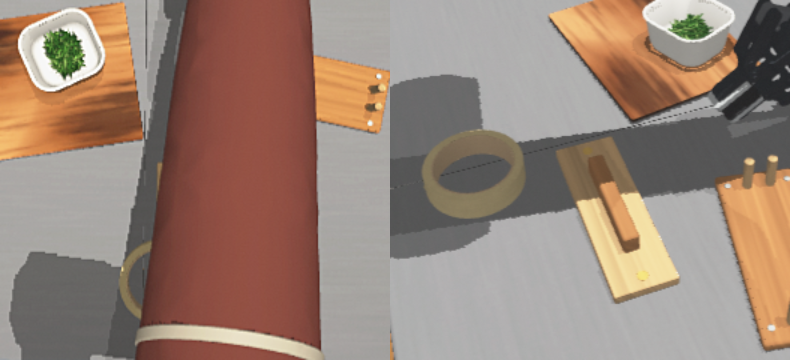

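The side half of the picture shows the straightedge flat on the worktop with its rib on top (crop pixel ~(617,220)) and the gripper clear of it. I'll bring the tool upright, clear the top view and locate the straightedge by colour.

Emit:
jog_arm:
  deltas:
    - [0.1,[0,-0.03,0.1],[0,-0.04,0]]
    - [0.1,[0,-0.1,0.2],[0,-0.08,0]]
    - [0.1,[0,-0.2,0.3],[0,-0.12,0]]
    - [0.1,[0,-0.3,0.33],[0,-0.16,0]]
    - [0.1,[0,-0.4,0.33],[0,-0.2,0]]
    - [0.1,[0,-0.5,0.33],[0,-0.24,0]]
    - [0.1,[0,-0.6,0.33],[0,-0.28,0]]
    - [0.1,[0,-0.675,0.33],[0,-0.3056,0]]
    - [0.1,[0,-0.675,0.33],[0,-0.3056,0]]

```text
t: 6.97
tool_pos: [0.5556, -0.3057, 0.2302]
tool_rot: [2.23, 2.21, -0.002]
contact_force: [0.2, 1.0, -0.2]
opening: 0.0384
grip_force: 0.0
```

```bash
cat > seg.py <<'E'
from h import *
np.set_printoptions(precision=4,suppress=True)
# straightedge outline: wood hue, within a world window (m) on the z=.01 plane
def find(n,win,save):
    im=ctrl.get_image(n)[:,:,::-1].copy(); cv2.imwrite(save,im)
    h=cv2.cvtColor(im,cv2.COLOR_BGR2HSV); m=cv2.inRange(h,(5,50,40),(30,255,255))
    x0,x1,y0,y1=win; w=proj(n,np.array([[x0,y0,.01],[x0,y1,.01],[x1,y1,.01],[x1,y0,.01]])).T
    k=np.zeros_like(m);cv2.fillPoly(k,[w.astype(int)],255);m&=k
    m=cv2.morphologyEx(m,cv2.MORPH_CLOSE,np.ones((5,5)))
    c=max(cv2.findContours(m,cv2.RETR_EXTERNAL,cv2.CHAIN_APPROX_NONE)[0],key=cv2.contourArea)[:,0]
    r=cv2.minAreaRect(plane(n,c,.01).astype(np.float32)*1000); return r
E
python3 - <<'E'
from seg import *
print(find("top",(.4,.53,-.2,.075),"pics/t4.png"));print(find("side",(.4,.53,-.2,.075),"pics/s4.png"))
o=ctrl.get_obs();print(o["tool_pos"],o["tool_rot"],o["q"],o["opening"])
E
```

```text
Traceback (most recent call last):
  File "seg.py", line 8, in find
    k=np.zeros_like(m);cv2.fillPoly(k,[w.astype(int)],255);m&=k
                       ~~~~~~~~~~~~^^^^^^^^^^^^^^^^^^^^^^^
cv2.error: OpenCV(4.12.0) /io/opencv/modules/imgproc/src/drawing.cpp:2426: error: (-215:Assertion failed) p.checkVector(2, CV_32S) > 0 in function 'fillPoly'
```

```bash
sed -i 's/\]\]))\.T; *$/]]))/; s/,\.01\]\]))\.T/,.01]]))/; s/w.astype(int)/w.astype(np.int32)/' seg.py
python3 - <<'E'
from seg import *
print(find("top",(.4,.53,-.2,.075),"pics/t4.png"));print(find("side",(.4,.53,-.2,.075),"pics/s4.png"))
o=ctrl.get_obs();print(o["tool_pos"],o["tool_rot"],o["q"],o["opening"])
E
```

```text
((457.35626220703125, -29.424789428710938), (60.357418060302734, 190.39517211914062), 0.6231721043586731)
((457.12860107421875, -33.32299041748047), (195.81961059570312, 61.276954650878906), 89.89540100097656)
[ 0.5585 -0.2993  0.2291] [-2.2208 -2.2159  0.0008] [-0.6095  0.077   1.5911  0.0003  1.4779 -0.6073] 0.03840826274408776
```

Emit:
jog_arm:
  deltas:
    - [0.1,[-0.08,0.2,-0.1],[0,0,0.003]]
    - [0.1,[-0.12,0.3,-0.15],[0,0,0.003]]
    - [0.1,[-0.16,0.4,-0.2],[0,0,0.003]]
    - [0.1,[-0.2,0.5,-0.25],[0,0,0.003]]
    - [0.1,[-0.24,0.6,-0.3],[0,0,0.003]]
    - [0.1,[-0.257,0.675,-0.35],[0,0,0.003]]
    - [0.1,[-0.257,0.675,-0.38],[0,0,0.003]]
    - [0.1,[-0.257,0.675,-0.4],[0,0,0.003]]
    - [0.1,[-0.257,0.675,-0.45],[0,0,0.003]]
    - [0.1,[-0.257,0.675,-0.5],[0,0,0.003]]
    - [0.1,[-0.257,0.675,-0.543],[0,0,0.003]]
    - [0.1,[-0.257,0.675,-0.543],[0,0,0.003]]

```text
t: 8.12
tool_pos: [0.4543, -0.0272, 0.0103]
tool_rot: [-2.203, -2.231, 0.006]
contact_force: [-1.0, -0.5, 0.7]
opening: 0.0387
grip_force: 0.0
```

Emit:
jog_arm:
  deltas:
    - [0.1,[0,0,0],[0,0,0]]
    - [1,[0,0,0],[0,0,0]]
    - [1,[0,0,0],[0,0,0]]
    - [1,[0,0,0],[0,0,0]]
    - [1,[0,0,0],[0,0,0]]
    - [1,[0,0,0],[0,0,0]]
    - [1,[0,0,0],[0,0,0]]
    - [1,[0,0,0],[0,0,0]]

```text
t: 8.78
tool_pos: [0.4581, -0.0299, 0.0151]
tool_rot: [2.211, 2.23, 0.002]
contact_force: [-1.0, 2.6, 6.4]
opening: 0.0148
grip_force: 42.4
```

Emit:
jog_arm:
  deltas:
    - [1,[0,0,0.05],[0,0,0]]
    - [1,[0,0,0.12],[0,0,0]]
    - [1,[0,0.06,0.125],[0,0,0.01]]
    - [1,[0,0.14,0.125],[0,0,0.025]]
    - [1,[0,0.22,0.125],[0,0,0.0456]]
    - [1,[0,0.3,0.125],[0,0,0.0456]]
    - [1,[0,0.38,0.125],[0,0,0.0456]]
    - [1,[0.003,0.46,0.125],[0,0,0.0456]]
    - [1,[0.003,0.51,0.125],[0,0,0.0456]]
    - [1,[0.003,0.537,0.125],[0,0,0.0456]]
    - [1,[0.003,0.537,0.125],[0,0,0.0456]]
    - [1,[0.003,0.537,0.08],[0,0,0.0456]]

```text
t: 9.78
tool_pos: [0.4614, 0.1852, 0.0491]
tool_rot: [2.042, 2.381, 0.008]
contact_force: [1.2, -0.3, -0.2]
opening: 0.0147
grip_force: 41.5
```

Emit:
jog_arm:
  deltas:
    - [1,[0,0,-0.04],[0,0,0]]
    - [1,[0,0,-0.06],[0,0,0]]
    - [1,[0,0,-0.073],[0,0,0]]
    - [1,[0,0,-0.078],[0,0,0]]
    - [1,[0,0,-0.078],[0,0,0]]
    - [1,[0,0,-0.078],[0,0,0]]
    - [1,[0,0,-0.078],[0,0,0]]

```text
t: 10.37
tool_pos: [0.4591, 0.1845, 0.0153]
tool_rot: [2.047, 2.382, 0.001]
contact_force: [0.5, 0.4, -2.1]
opening: 0.0146
grip_force: 41.5
```

Run:
```python
from seg import *
cv2.imwrite("pics/t5.png",ctrl.get_image("top")[:,:,::-1]);cv2.imwrite("pics/s5.png",ctrl.get_image("side")[:,:,::-1])
o=ctrl.get_obs();print(o["t"],o["tool_pos"],o["tool_rot"],o["contact_force"],o["grip_force"],o["opening"])
```

```text
10.4667 [0.4589 0.1846 0.0152] [2.0462 2.3829 0.0007] [ 0.9584 -0.6751  0.7985] 41.55937135219574 0.014880942110479512
```

Emit:
jog_arm:
  deltas:
    - [1,[0.005,0.001,-0.002],[0,0,0]]
    - [1,[0.01,0.0015,-0.002],[0,0,0]]
    - [1,[0.015,0.0023,-0.002],[0,0,0]]
    - [1,[0.015,0.0023,-0.002],[0,0,0]]
    - [1,[0.015,0.0023,-0.002],[0,0,0]]

```text
t: 10.88
tool_pos: [0.4649, 0.1859, 0.0152]
tool_rot: [2.046, 2.384, -0.0]
contact_force: [-3.2, -0.7, 6.4]
opening: 0.0147
grip_force: 42.4
```

Emit:
jog_arm:
  deltas:
    - [1,[0.0025,0.0004,0],[0,0,0]]
    - [1,[0.0025,0.0004,0],[0,0,0]]
    - [1,[0.0025,0.0004,0],[0,0,0]]

```text
t: 11.13
tool_pos: [0.4654, 0.186, 0.0152]
tool_rot: [-2.046, -2.383, 0.002]
contact_force: [-4.1, -0.6, 7.8]
opening: 0.0151
grip_force: 42.6
```

Emit:
jog_arm:
  deltas:
    - [1,[0.0025,0.0004,0],[0,0,0]]
    - [1,[0.0025,0.0004,0],[0,0,0]]
    - [1,[0.0025,0.0004,0],[0,0,0]]

```text
t: 11.38
tool_pos: [0.4664, 0.1862, 0.0152]
tool_rot: [-2.046, -2.383, 0.001]
contact_force: [-4.6, -1.0, 8.5]
opening: 0.015
grip_force: 42.6
```

Emit:
jog_arm:
  deltas:
    - [1,[0.0025,0.0004,0],[0,0,0]]
    - [1,[0.0025,0.0004,0],[0,0,0]]
    - [1,[0.0025,0.0004,0],[0,0,0]]

```text
t: 11.63
tool_pos: [0.4674, 0.1864, 0.0152]
tool_rot: [-2.046, -2.383, 0.001]
contact_force: [-4.7, -0.6, 7.5]
opening: 0.0148
grip_force: 42.6
```

Emit:
jog_arm:
  deltas:
    - [1,[0.0025,0.0004,0.001],[0,0,0]]
    - [1,[0.0025,0.0004,0.001],[0,0,0]]
    - [1,[0.0025,0.0004,0.001],[0,0,0]]

```text
t: 11.88
tool_pos: [0.4688, 0.1865, 0.0152]
tool_rot: [2.046, 2.384, 0.0]
contact_force: [-3.1, 0.2, 4.9]
opening: 0.0146
grip_force: 42.3
```

Emit:
jog_arm:
  deltas:
    - [1,[0.0025,0.0004,0],[0,0,0]]
    - [1,[0.0025,0.0004,0],[0,0,0]]
    - [1,[0.0025,0.0004,0],[0,0,0]]

```text
t: 12.13
tool_pos: [0.4693, 0.1866, 0.0152]
tool_rot: [-2.046, -2.383, 0.002]
contact_force: [-5.8, -1.8, 8.2]
opening: 0.0148
grip_force: 42.6
```

Emit:
jog_arm:
  deltas:
    - [1,[0.0025,0.0004,0],[0,0,0]]
    - [1,[0.0025,0.0004,0],[0,0,0]]
    - [1,[0.0025,0.0004,0],[0,0,0]]

```text
t: 12.38
tool_pos: [0.4695, 0.1866, 0.0152]
tool_rot: [-2.044, -2.383, 0.005]
contact_force: [-9.7, -1.7, 11.4]
opening: 0.0151
grip_force: 43.0
```

Emit:
jog_arm:
  deltas:
    - [1,[0.004,0.0006,0],[0,0,0]]
    - [1,[0.004,0.0006,0],[0,0,0]]
    - [1,[0.004,0.0006,0],[0,0,0]]
    - [1,[0.004,0.0006,0],[0,0,0]]

```text
t: 12.72
tool_pos: [0.47, 0.1865, 0.0152]
tool_rot: [-2.042, -2.382, 0.009]
contact_force: [-13.9, -3.1, 14.6]
opening: 0.0149
grip_force: 43.6
```

Run:
```python
from h import *
from scipy.spatial.transform import Rotation as R
o=ctrl.get_obs();print(o["tool_pos"],o["contact_force"],o["wrist_torque"]);y=R.from_rotvec(o["tool_rot"]).as_matrix()[:,1];print(np.degrees(np.arctan2(y[1],y[0])))
```

```text
[0.46998325 0.18652726 0.01515449] [-13.85894736  -3.11632352  14.57667206] [-0.5374783   1.97970853  0.21598307]
8.780430123886914
```

Emit:
jog_arm:
  deltas:
    - [0.3,[0,0,0.002],[0,0,0]]
    - [0.3,[0,0,0.002],[0,0,0]]
    - [0.3,[0,0,0.004],[0,0,0]]
    - [0.3,[0,0,0.004],[0,0,0]]
    - [0.3,[0,0,0.03],[0,0,0]]
    - [0.3,[0,0,0.08],[0,0,0]]
    - [0.3,[0,0,0.18],[0,0,0]]
    - [0.3,[0,-0.1,0.28],[0,0,0]]
    - [0.3,[0,-0.3,0.38],[0,0,0]]
    - [0.3,[0,-0.5,0.4],[0,0,0]]
    - [0.3,[0,-0.7,0.4],[0,0,0]]
    - [0.3,[0,-0.9,0.4],[0,0,0]]

```text
t: 13.72
tool_pos: [0.4729, -0.0032, 0.1608]
tool_rot: [2.042, 2.382, 0.004]
contact_force: [1.7, 0.1, -0.3]
opening: 0.0299
grip_force: 0.0
```

Emit:
jog_arm:
  deltas:
    - [0.3,[0,-0.3,0.1],[0,0,0]]
    - [0.3,[0,-0.3,0.1],[0,0,0]]
    - [0.3,[0,-0.3,0.1],[0,0,0]]
    - [0.3,[0,-0.3,0.1],[0,0,0]]
    - [0.3,[0,-0.3,0.1],[0,0,0]]
    - [0.3,[0,-0.3,0.1],[0,0,0]]
    - [0.3,[0,-0.3,0.1],[0,0,0]]
    - [0.3,[0,-0.3,0.1],[0,0,0]]

```text
t: 14.38
tool_pos: [0.4718, -0.1201, 0.1972]
tool_rot: [-2.043, -2.385, 0.0]
contact_force: [0.3, 0.2, 0.5]
opening: 0.0304
grip_force: 0.0
```

Run:
```python
from seg import *
a=ctrl.get_image("top")[:,:,::-1];b=ctrl.get_image("side")[:,:,::-1]
cv2.imwrite("pics/t6.png",a);cv2.imwrite("pics/s6.png",b)
r=lambda i,x,y:cv2.resize(i[y:y+150,x:x+200] if x<190 else i[y:y+150,x:x+200],(800,600),interpolation=cv2.INTER_CUBIC)
cv2.imwrite("pics/m6.png",np.vstack([cv2.resize(a[240:315,175:335],(640,300),interpolation=cv2.INTER_CUBIC),cv2.resize(b[175:295,200:390],(475,300),interpolation=cv2.INTER_CUBIC)[:, :475] if 0 else cv2.copyMakeBorder(cv2.resize(b[175:295,200:390],(475,300),interpolation=cv2.INTER_CUBIC),0,0,0,165,cv2.BORDER_CONSTANT)]))
print(ctrl.get_obs()["tool_pos"])
```

```text
[ 0.472  -0.1203  0.1974]
```

View pics/m6.png

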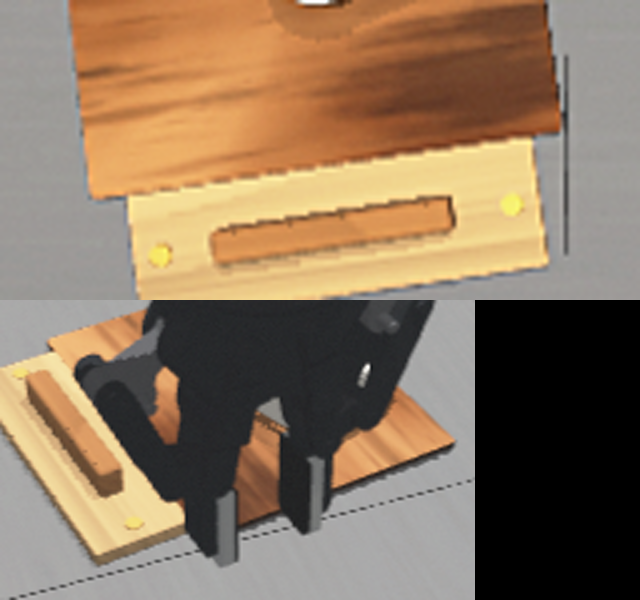

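The straightedge lies flush with its rib up. In the top half its ends are at 127 and 532 and the board corners at 90 and 560, so it may be about 2 mm off centre. I'll measure that with line profiles.

Run:
```python
from h import *
np.set_printoptions(precision=4,suppress=True)
im=cv2.imread("pics/t6.png");S=cv2.cvtColor(im,cv2.COLOR_BGR2HSV)[:,:,1].astype(np.float32)
th=np.radians(98.8);ex=np.array([np.cos(th),np.sin(th)]);ey=np.array([-np.sin(th),np.cos(th)])
E=np.array([.499,.191])
def prof(v,z,im=S):
    u=np.arange(-.13,.13,.0003);X=np.c_[E+np.outer(u,ex)+v*ey,np.full(len(u),z)]
    p=proj("top",X).astype(np.float32);s=cv2.remap(im,p[:,:1].copy(),p[:,1:].copy(),cv2.INTER_LINEAR)[:,0]
    k=np.where(s>60)[0];return u[k[0]]*1000,u[k[-1]]*1000
for v in(-.05,-.03,-.015,-.008,.008,.012,.045,.05,.055):
    a,b=prof(v,.01 if v>0 else .008);print(v,round(a,1),round(b,1),"mid",round((a+b)/2,2),"len",round(b-a,1))
# flushness: gap profile across edge at several u (saturation minimum / light-wood boundary)
V=im[:,:,2].astype(np.float32)
for u in(-.085,-.06,-.03,0,.03,.06,.085):
    v=np.arange(-.004,.07,.0005);X=np.c_[E+u*ex+np.outer(v,ey),np.full(len(v),.009)];p=proj("top",X).astype(np.float32)
    s=cv2.remap(V,p[:,:1].copy(),p[:,1:].copy(),cv2.INTER_LINEAR)[:,0];t=cv2.remap(S,p[:,:1].copy(),p[:,1:].copy(),cv2.INTER_LINEAR)[:,0]
    print(u,"min sat near edge",t[:16].min().round(),"min val",s[:16].min().round(),"step v",v[np.argmax(np.diff(s[:20]))]*1e3,"outer",v[np.where(t>60)[0][-1]]*1e3)
```

```text
-0.05 -109.6 112.4 mid 1.4 len 222.0
-0.03 -110.2 112.1 mid 0.95 len 222.3
-0.015 -110.2 112.4 mid 1.1 len 222.6
-0.008 -110.2 112.7 mid 1.25 len 222.9
0.008 -95.2 95.0 mid -0.1 len 190.2
0.012 -94.9 95.3 mid 0.2 len 190.2
0.045 -94.9 95.3 mid 0.2 len 190.2
0.05 -95.2 95.0 mid -0.1 len 190.2
0.055 -94.9 95.0 mid 0.05 len 189.9
-0.085 min sat near edge 102.0 min val 134.0 step v 1.0 outer 60.5
-0.06 min sat near edge 100.0 min val 126.0 step v 0.5000000000000004 outer 60.5
-0.03 min sat near edge 103.0 min val 139.0 step v 1.0 outer 60.5
0 min sat near edge 100.0 min val 172.0 step v 2.0 outer 61.0
0.03 min sat near edge 97.0 min val 200.0 step v 1.4999999999999996 outer 60.5
0.06 min sat near edge 98.0 min val 209.0 step v 2.5000000000000004 outer 60.5
0.085 min sat near edge 101.0 min val 212.0 step v 2.0 outer 60.5
```

```bash
python3 -c "
from station import ctrl
print(ctrl.finish_job())"
```

```text
the job is handed in; nothing more can be done
None
```

The job is handed in, at about 14.5 s of the 58 s limit: I laid the straightedge down flat and released it, then re-gripped it and pressed it flush against the board's near long edge, rib up, about 1 mm off centre in the top camera, without touching the dish.

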